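Retain the jar sealer's crank with its hairpin clip

TASK

The crank of the jar sealer has ridden up its spindle: first press it gently down until it is home and the narrow neck under the spindle's head is bare. Then pick up the steel hairpin clip and push it sideways, mouth first, onto that neck; the spindle's carriage gives way until it meets its stop, then the clip snaps on, and you go on until the neck sits fully home against the clip's centre tongue. Stop as soon as you feel that, because leaning on it with over about 20 N bends the spindle; let go of the clip there, and leave the crank down and the jars, crock and other kitchen things where they stand.

Things in the scene. Friction and masses are not known exactly. Their poses are not given: they have to be found in the camera images.
- carriage: Steel carriage, 60 mm square, on the top arm (140 mm up) of a grey jar sealer; carries an upright round spindle. Origin: on the spindle axis at worktop height; z up; crank arm to +y. Push the clip on along +x, from the -x side. The carriage slides along +x only, against 3.5 N of friction, by 2 to 32 mm (how far is not known) to a hard stop, and does not come back.
- neck (a point): Centre of the spindle's neck, on the spindle axis, 171.5 mm above the worktop; axes as carriage. The neck is 13 mm thick, from 165 to 178 mm up; below it the spindle is 24 mm thick, above it is the head, 24 mm thick, 178 to 190 mm up. Keep the push under 20 N: 25 N between clip and carriage, spindle or crank bends the spindle.
- crank (a joint): Height of the crank above home on the spindle, m: 0 = home, against a firm stop with a thin rubber washer, its upper face then 165 mm above the worktop and level with the neck's lower end; at most 0.022. It slides up and down only, held by about 6 N of friction, and stays where left. Raised, it hides the neck. Pressing with more than 25 N harms it.
- press_pad (a point): Where to press: flat upper face of the crank, 30 mm from the spindle axis towards +y of the carriage; moves with the crank. The crank is a steel disc 90 mm across, 10 mm thick, with a flat arm 24 mm wide, level with it, carrying an upright wooden knob, 28 mm thick and 64 mm tall, 110 mm from the spindle. Axes as carriage.
- clip: Flat steel hairpin clip, 118 mm long, 25 to 35 mm wide, 55 g, lying on the worktop. Origin: under the centre of its upright grip tab (30 mm in x, 12 mm in y, 22 mm tall); +x to the open mouth, z up. Ahead of the tab, all 8 mm high (z 0 to 8): a cross bar (x 14 to 22), a rigid centre tongue 6 mm wide up to x = 66.5 and two sprung legs. Mouth at x = 103, 21 mm wide.
- clip_seat (a point): Middle of the clip's seat, 73 mm ahead of the clip's origin, 4 mm above its underside: on the neck's axis when the neck touches the tongue, a hard stop. 12 mm ahead of it two round bulges leave a 7 mm throat; forcing it over the 13 mm neck takes 5 to 10 N, then the legs snap shut, leaving the neck about 4.5 mm of play up to the tongue. Home means no gap there. Axes as clip.
- leg_left (a joint): Opening angle of the clip's +y leg, rad: 0 = closed, about 0.05 while the bulge passes over the neck; springs back to 0.
- leg_right (a joint): The same for the -y leg.
- jar0: Small closed glass jar with steel lid, 60 mm across, 85 mm tall, a bystander; origin under its centre.
- jar1: A second such glass jar, a bystander.
- jar2: A third such glass jar, a bystander.
- crock: Blue ceramic crock, 110 mm across, 120 mm tall, a bystander; origin under its centre.
- lid_stack: Stack of white plastic lids, 82 mm across, 35 mm tall, a bystander; origin under its centre.
- spoon_rest: Wooden spoon rest, 190 x 85 x 20 mm, a bystander; origin under its centre.
- mug: White ceramic mug, 80 mm across, 85 mm tall, a bystander; origin under its centre.
Not all that is in view belongs to the job. Several things look just like the clip: the one meant starts farthest from the robot's base.

How it is judged (in metres and radians):
On the way, in this order (a step that is already met when the one before it is completed fails the run):
1. the crank is pressed down to its home position (value of joint crank below 0.0015 m), for 0.2 s.
2. the clip is picked up off the worktop (height (world z) of clip above 0.03 m), for 0.2 s.
3. the neck has passed the clip's bulges and sits against its tongue, legs shut (horizontal distance between clip_seat and neck below 0.0028 m and distance between clip_seat and neck below 0.006 m and value of joint each of leg_left, leg_right below 0.02 rad), for 0.2 s.
At the end, for the whole second after the job is handed in: The clip sits on the neck, released and at rest: the neck against its tongue (seat's middle within 2.8 mm of the neck's axis, within 6 mm of the neck's middle in all), both legs shut (under 0.02 rad), the clip level within 0.25 rad, the crank still home (within 2.5 mm) (all of step 3 and angle between clip's own z axis and vertical below 0.25 rad and value of joint crank below 0.0025 m and linear speed of clip below 0.02 m/s); the robot touches nothing.
It fails at once if the clip is pushed against the carriage, spindle or crank with more than 25 N (contact force between clip and carriage above 25 N).
It fails at once if the robot presses on the carriage, spindle or crank with more than 25 N (contact force between any of the fingers, the arm and carriage above 25 N).
It fails at once if a bystander is pushed more than 20 mm from its place (distance of any of jar0, jar1, jar2, crock, lid_stack, spoon_rest, mug from where it was at the start of the episode above 0.02 m).
It also fails if it takes over 58 s, if anything falls off the work surface, if the arm or the gripper's body presses on something with over 40 N, if the wrist force passes 120 N, or if a joint passes its speed limit or range.

ROBOT

A 6-joint arm with a two-finger parallel gripper is mounted at the origin on the work surface. World frame = base frame: x ahead of the robot, y to its left, z up, the work surface at z = 0. Lengths are in mm, angles in rad, forces in N, time in s.
With the tool pointing down it reaches from about 350 to 975 mm from the base axis. Payload 7.1 kg.
Tool frame: the origin (TCP) lies at the very end of the fingers, on their centre line; the grasp point (between the pads) lies 19 mm behind it (ctrl.pinch_z is the z of the grasp point in the tool frame, in mm); z points along the fingers, y is the direction in which the jaws open and shut (so a half turn about z gives the same grasp; the last joint's range is limited). The gripper opens to 88 mm and grips with 3 to 60 N. Pads are 20 mm wide; open, the fingers measure 115 mm over their backs; the gripper's body (75 mm by 178 mm) begins 61 mm behind the grasp point.
Start: joints at [-0.019, 0.423, 1.63, -0, 1.089, -0.019], TCP at [624.984, 0.026, 222.675] pointing down, gripper open.
Joint ranges: [-3, 3], [-0.9, 2.11], [0.09, 2.58], [-1.31, 4.45], [0.11, 2.69], [-2.54, 2.54]. Speed limits (rad/s): [2.39, 2.39, 3.01, 3.14, 3.14, 3.14].

INTERFACE

Orientations are given as a rotation vector (axis times angle).
In Python, from workcell import get_obs, optics, ctrl gives the robot as it stands.
- The arm moves only by the shell command python3 -m jog 'ROWS'. ROWS is a JSON object of lists of equal length, an entry for each row: "delta_rot": the turn, a rotation vector about the tool's x, y, z in rad, a list of three; "translation": the shift along the tool's x, y, z in mm, a list of three; "hand": the opening, from -1 (shut) to 1 (fully open). In form: {"delta_rot": [[rx, ry, rz], ...], "translation": [[x, y, z], ...], "hand": [hand, ...]}. A call has 1 to 5 rows; each row is the pose to reach, as a shift and turn from the pose commanded when the call began, along the tool's axes at that moment; what a row does not reach only later rows make up. A row lasts 1/10 s, in which the tool goes at most 50 mm and 8.59 degrees, less where a joint would pass 70% of its speed; a pose out of reach is approached as far as the arm can. A call with a gripper value outside its range is refused whole. The fingers move at their own pace and stop on an object; the grip force is fixed at half the most. Time passes only in rows, so rows that repeat a pose let the fingers close. It gives the time, the measured TCP pose, the force and the opening at its end, in the units of the state.
- get_obs(): the state, without advancing time (a new reading comes with each control period).
- optics.get_image(name): name is "scene" or "side" or "wrist"; returns the picture (420x560x3 uint8, red, green, blue); there is no depth.
- optics.calibration(name): a dict with "intrinsics" (3x3 intrinsics, pixels), "k1" (the pictures are not rectified: a ray, as slopes to the right and down, at radius r is drawn at 1 + k1 r^2 times it, then the intrinsics apply), "cam_to_world" (4x4, takes a point from camera to world coordinates). Camera axes: x right, y up, looking along -z (the intrinsics and any distortion apply to the point x, -y, -z); pixel columns grow to the right and rows downward; lengths in mm; the calibration is good to about 2 mm. A picture is of the moment at which its call begins: read the wrist's pose just before it. calibration takes no time and is no camera call; for the wrist camera it gives the pose at the moment of the call.
- ctrl.close_job(): hands the job in, once; it reports no verdict.
The state is a dict: "t": time; "qpos": joint angles; "qvel": joint speeds; "joint_torque": joint torques, N m; "ee_pos": TCP position; "orientation": TCP orientation; "ft_force": force on the tool from outside, world axes, zero at the start; "moment": the same for the moment, N m; "width": finger opening in mm.
Only numpy, scipy, OpenCV 4.12 (cv2) and the standard library are available. Lean on these libraries where they do the work, as an engineer would, in place of code of your own. Each camera call takes 0.05 s, during which the arm holds its last target. There are 200 camera calls.

## Working session

There is one attempt and no reset: what is moved stays moved. The work goes in short steps, Python scripts to look and compute and a shell command to move; the robot and the scene stay as the last step left them, time stands still between calls to the robot, and variables do not carry over. Pictures are saved under pics/ and viewed, about 8 in all and at most 12, crops included, and the job is handed in when it is done.

```bash
ls; mkdir -p pics; python3 - <<'E'
from workcell import get_obs, optics, ctrl
import cv2,numpy as np
for n in ("scene","side"):
    im=optics.get_image(n); cv2.imwrite(f"pics/{n}0.png",im[:,:,::-1]); c=optics.calibration(n); print(n,np.round(c["intrinsics"],1).tolist(),c["k1"],np.round(c["cam_to_world"],3).tolist())
print(get_obs(),ctrl.pinch_z)
E
```

```text
pics
scene [[536.5, 0.0, 275.8], [0.0, 536.5, 209.0], [0.0, 0.0, 1.0]] 0.07391611022082605 [[0.462, -0.725, 0.512, 1234.207], [0.887, 0.386, -0.254, -391.859], [-0.014, 0.571, 0.821, 1272.205], [0.0, 0.0, 0.0, 1.0]]
side [[430.5, 0.0, 282.7], [0.0, 430.5, 204.7], [0.0, 0.0, 1.0]] -0.13138998541593747 [[-0.999, 0.035, -0.017, 486.861], [-0.038, -0.768, 0.639, 729.666], [0.01, 0.64, 0.769, 1057.479], [0.0, 0.0, 0.0, 1.0]]
{'t': 0.1, 'qpos': array([-1.90335576e-02,  4.23782981e-01,  1.63058867e+00, -6.48408651e-06,
        1.08858862e+00, -1.89773392e-02]), 'qvel': array([-0.00190671, -0.00322344, -0.00186989,  0.00024398,  0.00021294,
       -0.00052668]), 'joint_torque': array([ 6.49496542e-04, -5.45618248e+01, -2.74323839e+01,  6.46709581e-02,
        1.88581715e-02,  1.54216096e-06]), 'ee_pos': array([6.24510281e+02, 1.22886947e-02, 2.21977620e+02]), 'orientation': array([-2.22080643e+00, -2.22068827e+00,  1.49593676e-03]), 'ft_force': array([-0.78353384,  0.04243723,  0.71972652]), 'moment': array([-0.01971046, -0.00313226,  0.04108226]), 'width': 88.033808803394} -18.700000000000003
```

View pics/scene0.png

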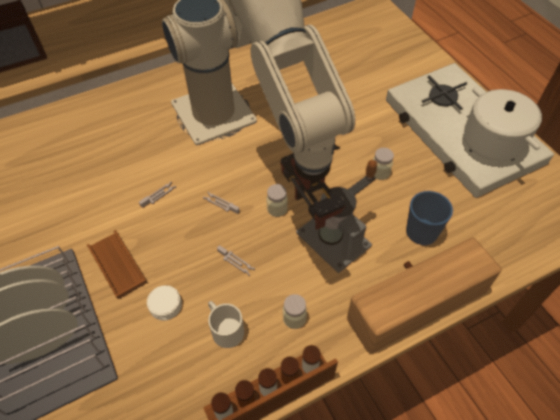

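View pics/side0.png

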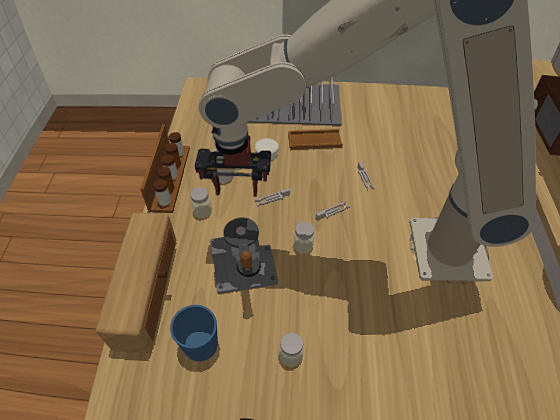

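```bash
cat > h.py <<'E'
import numpy as np,cv2
from workcell import get_obs, optics, ctrl
def ray(c,px):
    K=c["intrinsics"]; k=c["k1"]
    d=np.array([(px[0]-K[0][2])/K[0][0],(px[1]-K[1][2])/K[1][1]]); u=d.copy()
    for _ in range(30): u=d/(1+k*(u@u))
    M=np.array(c["cam_to_world"]); v=M[:3,:3]@np.array([u[0],-u[1],-1]); return M[:3,3],v
def at(c,px,z):
    o,v=ray(c,px); return o+v*(z-o[2])/v[2]
def proj(c,p):
    M=np.array(c["cam_to_world"]); q=M[:3,:3].T@(np.array(p,float)-M[:3,3]); u=np.array([q[0],-q[1]])/-q[2]
    u=u*(1+c["k1"]*(u@u)); K=c["intrinsics"]; return np.array([K[0][0]*u[0]+K[0][2],K[1][1]*u[1]+K[1][2]])
def tri(c1,p1,c2,p2):
    (o,v),(q,w)=ray(c1,p1),ray(c2,p2); s=np.linalg.lstsq(np.c_[v,-w],q-o,rcond=None)[0]
    a,b=o+v*s[0],q+w*s[1]; return (a+b)/2,np.linalg.norm(a-b)
E
python3 - <<'E'
from h import *
S,D=optics.calibration("scene"),optics.calibration("side")
for p in [(158,194),(221,204),(235,260)]: print('scene',p,at(S,p,5).round(), np.hypot(*at(S,p,5)[:2]))
for p in [(272,197),(332,210),(365,176)]: print('side',p,at(D,p,5).round(),np.hypot(*at(D,p,5)[:2]))
for n,p in dict(jarA=[(277,190),(304,229)],jarB=[(294,303),(200,195)],jarC=[(384,156),(291,341)]).items(): print(n,at(S,p[0],85).round(),at(D,p[1],85).round())
a=cv2.imread("pics/scene0.png"); b=cv2.imread("pics/side0.png")
w=optics.get_image("wrist")[:,:,::-1]
c1=cv2.resize(a[150:290,140:280],(400,400),interpolation=3); c2=cv2.resize(b[180:310,190:320],(400,400),interpolation=3)
cv2.imwrite("pics/z1.png",np.hstack([c1,c2])); cv2.imwrite("pics/w1.png",w)
E
```

```text
scene (158, 194) [ 234. -280.    5.] 365.4293706790354
scene (221, 204) [ 354. -132.    5.] 377.98020502004505
scene (235, 260) [ 541. -175.    5.] 568.9427493080113
side (272, 197) [ 545. -177.    5.] 573.2350951490904
side (332, 210) [ 353. -131.    5.] 376.8244477413013
side (365, 176) [ 235. -286.    5.] 369.8600673951365
jarA [439.   8.  85.] [445.   7.  85.]
jarB [ 758. -113.   85.] [ 757. -106.   85.]
jarC [476. 335.  85.] [473. 336.  85.]
```

View pics/z1.png

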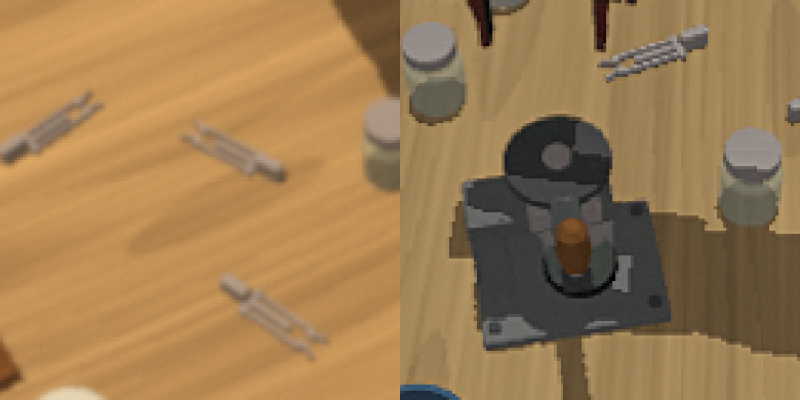

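View pics/w1.png

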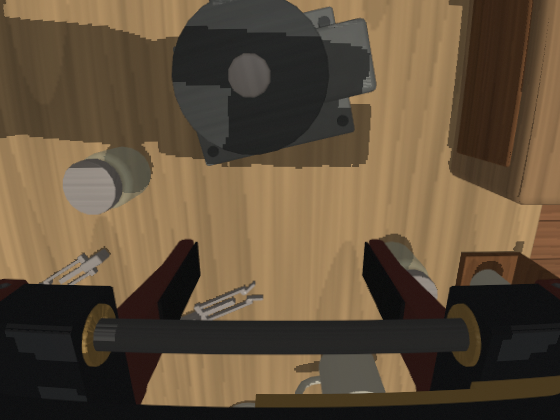

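Scene: three look-alike clips at (158,194), (221,204), (235,260); the last is the farthest (~570 mm), with its tab at about (222,250) and mouth toward (251,272). The side crop shows the crank disc with head top near (241,231) and knob near (246,254); the wrist view shows the head at (249,75).

```bash
python3 - <<'E'
from h import *
S,D,W=[optics.calibration(n) for n in ("scene","side","wrist")]
print(W, get_obs()["ee_pos"])
print("head side",at(D,(240.7,230.7),190).round(1),"wrist",at(W,(249,75),190).round(1), tri(D,(240.7,230.7),W,(249,75)))
print("knob",at(D,(246.5,252.5),245).round(1),at(S,(372.5,164),245).round(1))
print("tab",at(D,(285.9,192.4),22).round(1),at(S,(222.3,250.5),22).round(1))
print("mouth",at(D,(257,203),8).round(1),at(S,(250.6,271.5),8).round(1),"wrist",at(W,(258,290),8).round(1))
# disc: fit ellipse dark in wrist: edges left/right at row75
print("disc edges",at(W,(173,75),175),at(W,(329,75),175))
a=cv2.imread("pics/scene0.png"); c1=cv2.resize(a[140:280,280:420],(560,560),interpolation=3); 
cv2.imwrite("pics/z2.png",c1)
E
```

```text
{'intrinsics': array([[334.53285825,   0.        , 280.85495537],
       [  0.        , 334.53285825, 204.34117457],
       [  0.        ,   0.        ,   1.        ]]), 'k1': -0.07300210208796808, 'cam_to_world': array([[ 9.99999832e-01,  5.77659850e-04,  5.02592879e-05,
         6.24813881e+02],
       [-5.67810565e-04,  9.57999015e-01,  2.86770926e-01,
         7.85905824e+01],
       [ 1.17507702e-04, -2.86770907e-01,  9.57999182e-01,
         3.83300993e+02],
       [ 0.00000000e+00,  0.00000000e+00,  0.00000000e+00,
         1.00000000e+00]])} [6.24577535e+02 2.37566677e-02 2.22087481e+02]
head side [607.2  97.1 190. ] wrist [607.4  94.5 190. ] (array([607.39786088,  94.82274973, 186.93827927]), np.float64(0.48151873808815276))
knob [580.5 197.3 245. ] [586.4 198.2 245. ]
tab [ 500.9 -183.6   22. ] [ 508.1 -195.5   22. ]
mouth [ 591.5 -146.8    8. ] [ 594.2 -153.3    8. ] wrist [ 595.6 -147.8    8. ]
disc edges [560.91875301  96.30206062 175.        ] [653.21915215  95.77996238 175.        ]
```

View pics/z2.png

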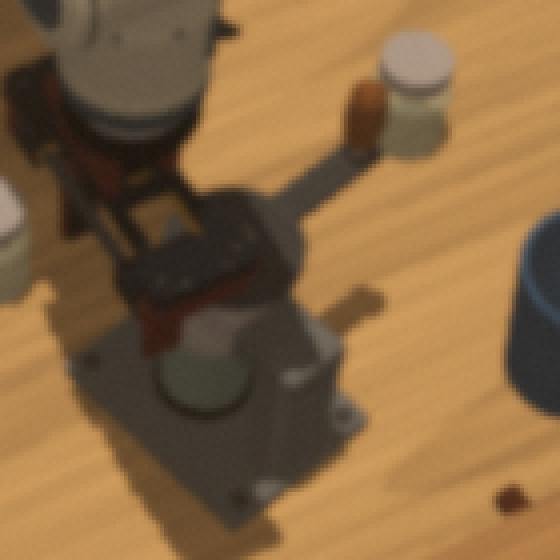

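The zoom shows the crank arm running to the knob at scene (371,161), with nothing between gripper and spindle. So the head is at ≈(607,95) and carriage +x points at azimuth ≈13.5°. I'll shut the hand, turn it, and go above the press pad.

```bash
python3 -m jog '{"delta_rot":[[0,0,-0.12],[0,0,-0.23],[0,0,-0.23],[0,0,-0.23],[0,0,-0.23]],"translation":[[40,-8,0],[80,-16,0],[122,-24,0],[122,-24,0],[122,-24,0]],"hand":[-1,-1,-1,-1,-1]}'; python3 -m jog '{"delta_rot":[[0,0,0],[0,0,0]],"translation":[[0,0,12],[0,0,22]],"hand":[-1,-1]}'
python3 - <<'E'
from h import *
o=get_obs();print(o["t"],o["ee_pos"],o["orientation"],o["ft_force"],o["width"])
W=optics.calibration("wrist")
cv2.imwrite("pics/w2.png",optics.get_image("wrist")[:,:,::-1])
print(proj(W,(607.3,95,190)),proj(W,(583,198,245)),np.round(W["cam_to_world"],3).tolist())
E
```

```text
t: 0.65
ee_pos: [600.7, 122.7, 222.5]
orientation: [-1.949, -2.464, 0.001]
ft_force: [0.7, -1.0, 1.5]
width: 51.1
t: 0.85
ee_pos: [601.0, 120.8, 199.6]
orientation: [-1.954, -2.46, 0.001]
ft_force: [-0.2, 1.1, 0.3]
width: 35.2
0.85 [601.03134278 120.79044692 199.63473275] [-1.95369025e+00 -2.46014665e+00  5.28349556e-04] [-0.18704716  1.07457646  0.3163496 ] 35.22921807410744
[281.0339038  292.94819723] [280.08961664 102.41264154] [[0.974, -0.216, -0.066, 583.334], [0.226, 0.933, 0.28, 197.321], [0.001, -0.287, 0.958, 360.82], [0.0, 0.0, 0.0, 1.0]]
```

View pics/w2.png

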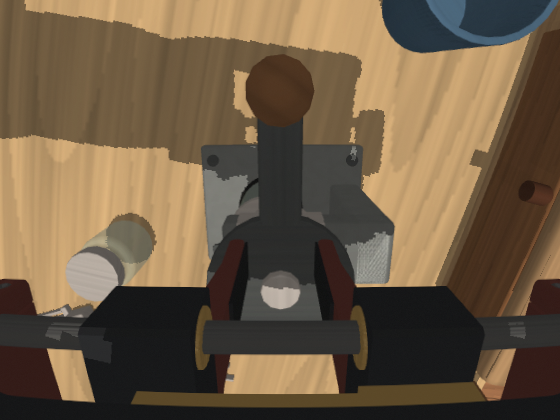

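The wrist view has the head (280,291), arm and knob (280,90) all in one column, so the tool is aligned with the carriage to within about 0.5°. Now I press.

```bash
python3 -m jog '{"delta_rot":[[0,0,0],[0,0,0],[0,0,0],[0,0,0],[0,0,0]],"translation":[[3,0,0],[3,0,0],[3,0,4],[3,0,8],[3,0,12]],"hand":[-1,-1,-1,-1,-1]}'; python3 -m jog '{"delta_rot":[[0,0,0],[0,0,0],[0,0,0],[0,0,0]],"translation":[[0,0,4],[0,0,8],[0,0,12],[0,0,16]],"hand":[-1,-1,-1,-1]}'
```

```text
t: 1.4
ee_pos: [600.3, 124.9, 188.5]
orientation: [1.952, 2.462, 0.0]
ft_force: [-0.2, -0.4, 0.2]
width: 0.6
t: 1.8
ee_pos: [600.3, 125.0, 172.6]
orientation: [1.952, 2.462, 0.0]
ft_force: [-1.5, -0.1, 3.4]
width: 0.1
```

```bash
python3 -m jog '{"delta_rot":[[0,0,0],[0,0,0],[0,0,0],[0,0,0]],"translation":[[0,0,2],[0,0,4],[0,0,5.5],[0,0,5.5]],"hand":[-1,-1,-1,-1]}'; python3 -m jog '{"delta_rot":[[0,0,0],[0,0,0]],"translation":[[0,0,1],[0,0,1]],"hand":[-1,-1]}'
```

```text
t: 2.2
ee_pos: [600.3, 124.9, 166.9]
orientation: [-1.952, -2.462, 0.0]
ft_force: [0.5, 0.2, -0.0]
width: 0.6
t: 2.4
ee_pos: [600.3, 124.9, 166.1]
orientation: [-1.952, -2.462, 0.0]
ft_force: [-0.2, -0.5, 2.3]
width: 0.8
```

```bash
python3 -m jog '{"delta_rot":[[0,0,0],[0,0,0]],"translation":[[0,0,1],[0,0,1]],"hand":[-1,-1]}'; python3 -m jog '{"delta_rot":[[0,0,0],[0,0,0]],"translation":[[0,0,0.5],[0,0,0.5]],"hand":[-1,-1]}'
```

```text
t: 2.6
ee_pos: [600.3, 125.0, 165.4]
orientation: [1.952, 2.462, 0.0]
ft_force: [-2.7, -0.4, 4.2]
width: 0.3
t: 2.8
ee_pos: [600.4, 125.0, 165.3]
orientation: [1.952, 2.461, 0.0]
ft_force: [-3.4, -0.3, 8.2]
width: 1.1
```

```bash
python3 -m jog '{"delta_rot":[[0,0,0],[0,0,0]],"translation":[[0,0,0.5],[0,0,0.5]],"hand":[-1,-1]}'; python3 -m jog '{"delta_rot":[[0,0,0],[0,0,0]],"translation":[[0,0,0.4],[0,0,0.4]],"hand":[-1,-1]}'
```

```text
t: 3.0
ee_pos: [600.8, 125.1, 165.3]
orientation: [1.951, 2.461, 0.002]
ft_force: [-3.7, -1.2, 11.0]
width: 0.5
t: 3.2
ee_pos: [601.1, 125.1, 165.3]
orientation: [1.951, 2.461, 0.002]
ft_force: [-2.0, -1.1, 13.0]
width: 0.5
```

Force rises to 13 N with z fixed at 165.3, so the crank is home. Now I retreat and go to the clip.

```bash
python3 -m jog '{"delta_rot":[[0,0,0],[0,0,0.14],[0,0,0.28],[0,0,0.42],[0,0,0.56]],"translation":[[0,0,-45],[-35,-20,-50],[-80,-45,-50],[-120,-70,-50],[-160,-94,-50]],"hand":[-1,-1,-1,-1,-1]}'; python3 -m jog '{"delta_rot":[[0,0,0.14],[0,0,0.28],[0,0,0.42],[0,0,0.56],[0,0,0.69]],"translation":[[0,0,0],[0,0,0],[0,0,0],[0,0,0],[0,0,0]],"hand":[0.2,0.2,0.2,0.2,0.2]}'
cat >> h.py <<'E'
from scipy.spatial.transform import Rotation as R
def go(p,az):
    """shift (tool mm) and turn (rad) to bring TCP to p, tool x at azimuth az deg, pointing down"""
    o=get_obs(); A=R.from_rotvec(o["orientation"]); a=np.radians(az)
    T=R.from_matrix(np.array([[np.cos(a),np.sin(a),0],[np.sin(a),-np.cos(a),0],[0,0,-1]]).astype(float))
    x=A.as_matrix()[:,0]
    print("t",o["t"],"pos",o["ee_pos"].round(1),"az",np.degrees(np.arctan2(x[1],x[0])).round(2),"F",o["ft_force"].round(1),"w",round(o["width"],1))
    print("shift",A.inv().apply(np.array(p)-o["ee_pos"]).round(1),"turn",(A.inv()*T).as_rotvec().round(3))
E
python3 -c "
from h import *
go((503,-187,150),23.5)"
```

```text
t: 3.7
ee_pos: [544.5, -53.8, 213.7]
orientation: [2.561, 1.82, 0.0]
ft_force: [0.9, -0.4, -0.2]
width: 0.3
t: 4.2
ee_pos: [545.3, -52.4, 213.5]
orientation: [3.026, 0.845, 0.0]
ft_force: [0.7, 0.3, -0.0]
width: 36.5
t 4.2 pos [545.3 -52.4 213.5] az 31.22 F [ 0.7  0.3 -0. ] w 36.5
shift [-105.9   93.2   63.5] turn [ 0.    -0.     0.135]
```

```bash
python3 -m jog '{"delta_rot":[[0,0,0.135],[0,0,0.135],[0,0,0.135],[0,0,0.135],[0,0,0.135]],"translation":[[-30,30,10],[-65,60,30],[-106,93,63],[-106,93,63],[-106,93,63]],"hand":[0.2,0.2,0.2,0.2,0.2]}'
python3 - <<'E'
from h import *
go((503,-187,100),23.5)
W=optics.calibration("wrist"); np.save("w3.npy",W,allow_pickle=True)
cv2.imwrite("pics/w3.png",cv2.resize(optics.get_image("wrist")[:,:,::-1],(800,600)))
E
```

```text
t: 4.7
ee_pos: [502.4, -187.9, 149.5]
orientation: [-3.073, -0.644, 0.003]
ft_force: [1.0, 0.4, 0.1]
width: 52.5
t 4.7 pos [ 502.4 -187.9  149.5] az 23.65 F [1.  0.4 0.1] w 52.5
shift [ 1.  -0.5 49.5] turn [-0.002  0.002  0.003]
```

View pics/w3.png

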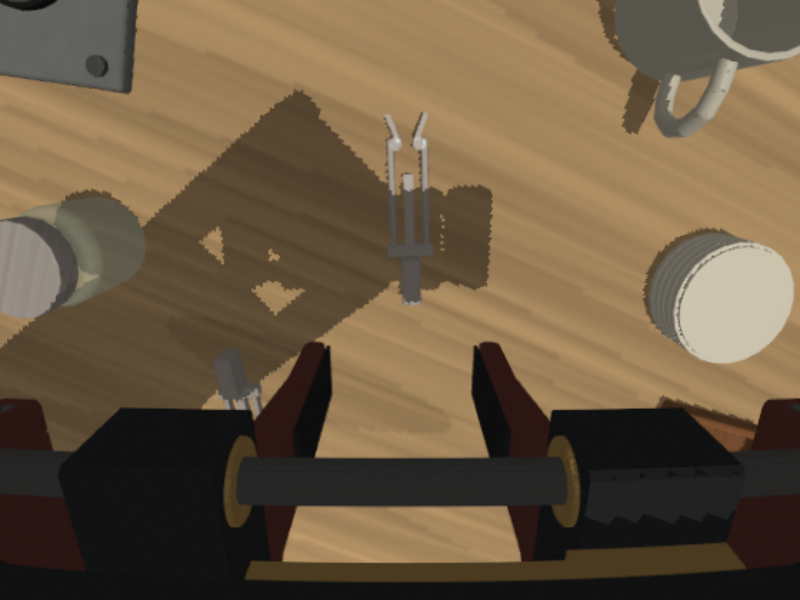

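The target clip is nearly straight ahead: tab top centre ≈(411,274), cross bar (410,250), tongue tip (408,176), bulges (395/421,143) in the 800-px picture. One of the other clips is at lower left (230,375).

```bash
python3 - <<'E'
from h import *
W=np.load("w3.npy",allow_pickle=True).item()
f=lambda u,v,z: at(W,(u*.7,v*.7),z)
t,g,b=f(411.3,274,22),f(408.5,174,8),f(408.3,143,8)
d=b-t; print(t.round(1),g.round(1),b.round(1),np.degrees(np.arctan2(d[1],d[0])),np.hypot(*d[:2]),np.hypot(*(g-t)[:2]))
a=np.arctan2(d[1],d[0]); u=np.array([np.cos(a),np.sin(a)]); print("o est",g[:2]-66.5*u,b[:2]-85*u)
E
```

```text
[ 508.8 -192.1   22. ] [ 563.2 -166.3    8. ] [ 580.1 -158.8    8. ] 25.06189017772914 78.76220189179962 60.24415723548976
o est [ 502.99492868 -194.51868809] [ 503.12825498 -194.75972436]
```

```bash
python3 - <<'E'
from h import *
W=np.load("w3.npy",allow_pickle=True).item()
a=np.radians(25);u=np.array([np.cos(a),np.sin(a)])
for x,z in((-15,22),(15,22),(15,8),(22,8),(66.5,8),(85,8),(103,8)): print(x,z,proj(W,np.r_[np.array([503.0,-194.6])+x*u,z])/.7)
go((503.,-194.5,60),25)
E
```

```text
-15 22 [411.601157   306.41601337]
15 22 [410.73305066 260.36159973]
15 8 [410.32676082 255.52623685]
22 8 [410.12148812 244.86222809]
66.5 8 [408.73986236 174.04331905]
85 8 [408.12560363 143.0868692 ]
103 8 [407.50508638 112.145119  ]
t 4.75 pos [ 503.5 -187.1  150.5] az 23.72 F [ 0.4 -0.  -0.5] w 53.3
shift [-3.4  6.7 90.5] turn [-0.001  0.    -0.022]
```

```bash
python3 -m jog '{"delta_rot":[[0,0,-0.022],[0,0,-0.022],[0,0,-0.022],[0,0,-0.022],[0,0,-0.022]],"translation":[[-2.5,7,45],[-2.5,7,90],[-2.5,7,120],[-2.5,7,140],[-2.5,7,140]],"hand":[0.1,0.1,0.1,0.1,0.1]}'
python3 -c "
from h import *
go((504,-194.3,3.5),25)"
```

```text
t: 5.25
ee_pos: [503.9, -192.5, 9.2]
orientation: [-3.064, -0.685, 0.004]
ft_force: [-0.2, 0.1, 0.3]
width: 48.2
t 5.25 pos [ 503.9 -192.5    9.2] az 25.19 F [-0.2  0.1  0.3] w 48.2
shift [-0.6  1.7  5.7] turn [-0.002  0.002  0.003]
```

```bash
python3 -m jog '{"delta_rot":[[0,0,0],[0,0,0],[0,0,0],[0,0,0],[0,0,0]],"translation":[[-0.5,1.5,5.5],[-0.5,1.5,5.5],[-0.5,1.5,5.5],[-0.5,1.5,5.5],[-0.5,1.5,5.5]],"hand":[0.1,0.1,-1,-1,-1]}'; python3 -m jog '{"delta_rot":[[0,0,0],[0,0,0],[0,0,0]],"translation":[[0,0,0],[0,0,0],[0,0,0]],"hand":[-1,-1,-1]}'
```

```text
t: 5.75
ee_pos: [504.8, -196.2, 6.0]
orientation: [3.066, 0.682, 0.002]
ft_force: [0.6, 0.3, -0.3]
width: 27.6
t: 6.05
ee_pos: [504.4, -196.1, 5.5]
orientation: [3.067, 0.682, 0.0]
ft_force: [-0.5, -0.1, 3.4]
width: 11.8
```

Gripped (11.8 mm). Lift and go to the staging spot, 175 mm short of the spindle.

```bash
python3 -m jog '{"delta_rot":[[0,0,0],[0,0,0],[0,0,0],[0,0,0],[0,0,0]],"translation":[[0,0,-20],[0,0,-50],[0,0,-90],[0,0,-135],[0,0,-180]],"hand":[-1,-1,-1,-1,-1]}'; python3 -c "
from h import *
go((436.9,55.5,180),13.1)"
```

```text
t: 6.55
ee_pos: [503.7, -195.8, 186.6]
orientation: [-3.066, -0.682, 0.002]
ft_force: [1.2, 0.0, 0.2]
width: 11.8
t 6.55 pos [ 503.7 -195.8  186.6] az 25.08 F [1.2 0.  0.2] w 11.8
shift [  46.  -255.9    6.7] turn [-0.001  0.001  0.209]
```

```bash
python3 -m jog '{"delta_rot":[[0,0,0.05],[0,0,0.1],[0,0,0.15],[0,0,0.209],[0,0,0.209]],"translation":[[8,-45,0],[16,-90,0],[25,-135,0],[33,-180,0],[41,-225,0]],"hand":[-1,-1,-1,-1,-1]}';python3 -m jog '{"delta_rot":[[0,0,0],[0,0,0],[0,0,0]],"translation":[[0,-15,0],[0,-30,0],[0,-30,0]],"hand":[-1,-1,-1]}'; python3 - <<'E'
from h import *
go((436.9,55.5,180),13.1)
W=optics.calibration("wrist"); np.save("w4.npy",W,allow_pickle=True)
cv2.imwrite("pics/w4.png",cv2.resize(optics.get_image("wrist")[:,:,::-1],(800,600)))
E
```

```text
t: 7.05
ee_pos: [445.2, 26.6, 185.3]
orientation: [-3.121, -0.355, -0.0]
ft_force: [0.5, -0.4, -0.0]
width: 11.8
t: 7.35
ee_pos: [438.6, 55.6, 185.2]
orientation: [-3.12, -0.362, 0.001]
ft_force: [-0.1, -0.6, -0.9]
width: 11.8
t 7.35 pos [438.6  55.6 185.2] az 13.25 F [-0.1 -0.6 -0.9] w 11.8
shift [-1.7 -0.3  5.2] turn [-0.     0.     0.003]
```

View pics/w4.png

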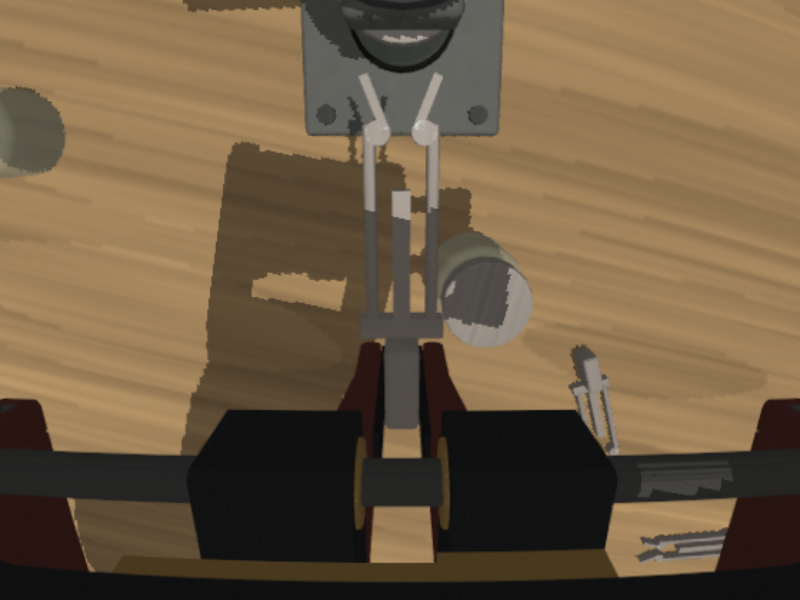

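The clip sits square in the jaws, centred on column 401: tongue tip (401,191), bulges (377/425,132), mouth ends (365/437,75). The sealer base is also centred, near column 403. Next I check clip level and offset.

```bash
python3 - <<'E'
from h import *
from scipy.optimize import least_squares
W=np.load("w4.npy",allow_pickle=True).item()
o=get_obs();p=o["ee_pos"];a=np.radians(13.25);u=np.array([np.cos(a),np.sin(a),0]);v=np.array([-u[1],u[0],0]);up=np.array([0,0,1.])
def pt(x,z,q): # q: dx, pitch ; underside z at TCP-5.5
    c,s=np.cos(q[1]),np.sin(q[1]); return p-5.5*up+(q[0]+c*x-s*z)*u+(s*x+c*z)*up+q[2]*v
obs=[(66.5,8,401,191),(85,8,401,132),(103,8,401,75),(14,8,401.5,339)]
r=lambda q:np.concatenate([proj(W,pt(x,z,q))/.7-[a_,b_] for x,z,a_,b_ in obs])
s=least_squares(r,[0,0,0]);print(s.x,s.fun.round(1))
print(proj(W,pt(103,0,[0,0,0]))/.7)
print("bulge gap check px", [proj(W,pt(85,8,[s.x[0],0,0])+k*v)/.7 for k in(-8,8)])
E
```

```text
[-1.15546852 -0.05263711  0.71279361] [ 0.1 -0.9  0.1  0.7  0.  -0.2 -0.3  0.4]
[403.22608121  73.11619933]
bulge gap check px [array([428.52249783, 133.21739548]), array([378.14985217, 133.2381235 ])]
```

```bash
python3 - <<'E'
from h import *
from scipy.optimize import least_squares
def fit(file,p,az,pix,z0,mode):
    W=np.load(file,allow_pickle=True).item(); a=np.radians(az);u=np.array([np.cos(a),np.sin(a),0]);v=np.array([-u[1],u[0],0]);up=np.array([0,0,1.])
    def pt(x,z,q):
        c,s=np.cos(q[1]),np.sin(q[1]); return np.array(p)+(z0+q[3])*up+(q[0]+c*x-s*z)*u+(s*x+c*z)*up+q[2]*v
    m=np.array(mode)
    r=lambda q:np.concatenate([proj(W,pt(x,z,q*m))/.7-[i,j] for x,z,i,j in pix])
    s=least_squares(r,[0,0,0,0.]);print(file,mode,s.x.round(3),s.fun[1::2].round(1),round(s.cost,2))
p4=[(66.5,8,401,191),(85,8,401,132),(103,8,401,75),(14,8,401.5,339)]
p3=[(66.5,8,408.5,174),(85,8,408.3,143),(103,8,407.5,114),(14,8,410.3,257)]
for m in((1,0,1,0),(1,0,1,1),(1,1,1,0),(1,1,1,1)):
    fit("w4.npy",get_obs()["ee_pos"],13.25,p4,-5.5,m)
    fit("w3.npy",(503.,-194.5,0),25,p3,0,m)
E
```

```text
w4.npy (1, 0, 1, 0) [-0.994  0.229  0.716  0.   ] [ 0.5  0.7 -2.5  1.8] 5.26
w3.npy (1, 0, 1, 0) [-0.312  0.002 -0.066  0.   ] [ 0.5  0.5 -1.4  0.4] 1.37
w4.npy (1, 0, 1, 1) [-1.083  4.002  0.714 -2.348] [ 0.2  1.2 -1.  -0.4] 1.44
w3.npy (1, 0, 1, 1) [-0.417 12.498 -0.107 -2.92 ] [ 0.4  0.8 -0.8 -0.4] 0.86
w4.npy (1, 1, 1, 0) [-1.155 -0.053  0.713  0.   ] [-0.9  0.7 -0.2  0.4] 0.79
w3.npy (1, 1, 1, 0) [-0.659 -0.077 -0.139  0.   ] [-0.   0.6 -0.4 -0.3] 0.36
w4.npy (1, 1, 1, 1) [-1.164 -0.04   0.713 -0.776] [-0.6  0.9 -0.3  0.1] 0.68
w3.npy (1, 1, 1, 1) [-0.539 -0.124 -0.135  3.46 ] [-0.3  0.5 -0.2  0. ] 0.27
```

The same apparent nose-down fit appears for the clip lying flat on the table, so it is camera bias and the clip is level. I'll come down to neck height and approach.

```bash
python3 - <<'E'
from h import *
go((607-.974*150+.16,95.7-.2267*150-.7,173.3),13.1)
E
```

```text
t 7.4 pos [439.   54.8 185.2] az 13.22 F [-0.3 -0.2 -0.1] w 11.6
shift [22.9 -1.  11.9] turn [0.    0.    0.002]
```

```bash
python3 -m jog '{"delta_rot":[[0,0,0],[0,0,0],[0,0,0],[0,0,0],[0,0,0]],"translation":[[0,-0.7,6],[0,-0.7,12],[10,-0.7,12],[23,-0.7,12],[23,-0.7,12]],"hand":[-1,-1,-1,-1,-1]}'; python3 - <<'E'
from h import *
go((607-.974*112+.16,95.7-.2267*112-.7,173.3),13.1);go((607-.974*112+.16,95.7-.2267*112-.7,173.3),13.1)
E
```

```text
t: 7.9
ee_pos: [464.2, 60.4, 173.6]
orientation: [3.121, 0.358, 0.004]
ft_force: [0.4, 0.1, -0.6]
width: 11.7
t 7.9 pos [464.2  60.4 173.6] az 13.08 F [ 0.4  0.1 -0.6] w 11.7
shift [35.  -1.3  0.3] turn [ 0.    -0.002 -0.   ]
t 7.9 pos [464.2  60.4 173.6] az 13.08 F [ 0.4  0.1 -0.6] w 11.7
shift [35.  -1.3  0.3] turn [ 0.    -0.002 -0.   ]
```

```bash
python3 -m jog '{"delta_rot":[[0,0,0],[0,0,0],[0,0,0],[0,0,0],[0,0,0]],"translation":[[8,-0.5,0],[16,-0.5,0],[24,-0.5,0],[30,-0.5,0],[34,-0.5,0]],"hand":[-1,-1,-1,-1,-1]}'; python3 - <<'E'
from h import *
go((607-.974*112+.16,95.7-.2267*112-.7,173.3),13.1)
W=optics.calibration("wrist"); np.save("w5.npy",W,allow_pickle=True)
cv2.imwrite("pics/w5.png",cv2.resize(optics.get_image("wrist")[:200,140:420,::-1],(784,560),interpolation=cv2.INTER_CUBIC))
E
```

```text
t: 8.4
ee_pos: [495.2, 68.7, 173.3]
orientation: [3.121, 0.359, 0.0]
ft_force: [-0.1, -0.1, -1.1]
width: 12.1
t 8.4 pos [495.2  68.7 173.3] az 13.12 F [-0.1 -0.1 -1.1] w 12.1
shift [ 3.  -0.3 -0. ] turn [ 0. -0.  0.]
```

View pics/w5.png

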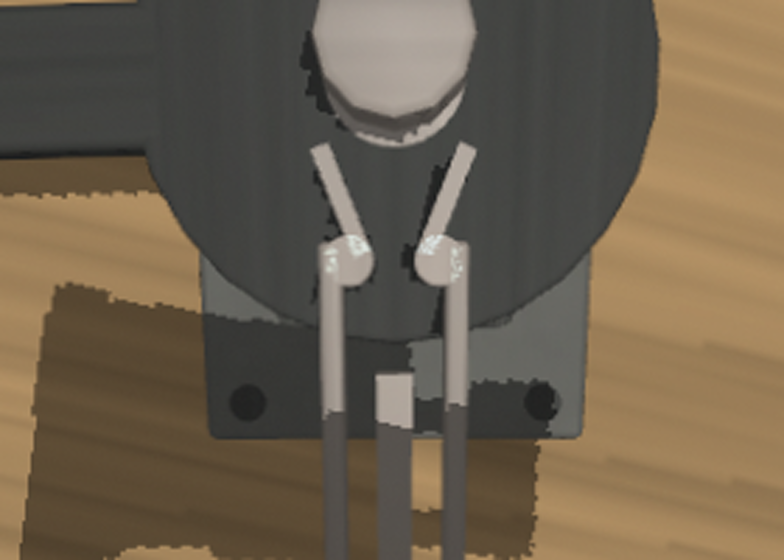

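The clip's mouth (tips at 320 and 466, axis ≈394) is centred on the spindle head (≈394) and lies flat just above the crank disc. Advance.

```bash
python3 -m jog '{"delta_rot":[[0,0,0],[0,0,0],[0,0,0],[0,0,0],[0,0,0]],"translation":[[4,0,0],[8,0,0],[12,0,0],[16,0,0],[19,0,0]],"hand":[-1,-1,-1,-1,-1]}'; python3 -m jog '{"delta_rot":[[0,0,0],[0,0,0],[0,0,0],[0,0,0],[0,0,0]],"translation":[[0.8,0,0],[1.6,0,0],[2.4,0,0],[3,0,0],[3,0,0]],"hand":[-1,-1,-1,-1,-1]}'
```

```text
t: 8.95
ee_pos: [513.4, 72.9, 173.3]
orientation: [-3.121, -0.359, -0.0]
ft_force: [-0.1, -0.1, -0.4]
width: 11.6
t: 9.45
ee_pos: [515.9, 73.5, 173.3]
orientation: [-3.121, -0.359, 0.0]
ft_force: [0.4, -0.5, -1.0]
width: 12.0
```

```bash
python3 -m jog '{"delta_rot":[[0,0,0],[0,0,0],[0,0,0],[0,0,0],[0,0,0]],"translation":[[0.7,0,0],[1.4,0,0],[2.1,0,0],[2.8,0,0],[3,0,0]],"hand":[-1,-1,-1,-1,-1]}'
```

```text
t: 9.95
ee_pos: [518.3, 74.1, 173.0]
orientation: [3.121, 0.359, -0.002]
ft_force: [-3.1, -0.6, -1.2]
width: 11.6
```

```bash
python3 -m jog '{"delta_rot":[[0,0,0],[0,0,0],[0,0,0],[0,0,0],[0,0,0]],"translation":[[0.7,0,0],[1.4,0,0],[2.1,0,0],[2.8,0,0],[3.2,0,0]],"hand":[-1,-1,-1,-1,-1]}'
```

```text
t: 10.45
ee_pos: [521.9, 74.9, 173.2]
orientation: [3.121, 0.359, -0.0]
ft_force: [-3.8, -1.0, -2.0]
width: 11.9
```

```bash
python3 -m jog '{"delta_rot":[[0,0,0],[0,0,0],[0,0,0],[0,0,0],[0,0,0]],"translation":[[0.7,0,0],[1.4,0,0],[2.1,0,0],[2.8,0,0],[3.2,0,0]],"hand":[-1,-1,-1,-1,-1]}'
```

```text
t: 10.95
ee_pos: [525.2, 75.7, 173.3]
orientation: [-3.121, -0.359, -0.0]
ft_force: [-3.4, -1.5, -1.6]
width: 12.0
```

```bash
python3 -m jog '{"delta_rot":[[0,0,0],[0,0,0],[0,0,0],[0,0,0],[0,0,0]],"translation":[[0.7,0,0],[1.4,0,0],[2.1,0,0],[2.8,0,0],[3.2,0,0]],"hand":[-1,-1,-1,-1,-1]}'
```

```text
t: 11.45
ee_pos: [528.3, 76.4, 173.3]
orientation: [3.121, 0.359, 0.0]
ft_force: [-3.4, -0.9, -0.9]
width: 11.9
```

```bash
python3 -m jog '{"delta_rot":[[0,0,0],[0,0,0],[0,0,0],[0,0,0],[0,0,0]],"translation":[[0.7,0,0],[1.4,0,0],[2.1,0,0],[2.8,0,0],[3.2,0,0]],"hand":[-1,-1,-1,-1,-1]}'
```

```text
t: 11.95
ee_pos: [531.5, 77.1, 173.3]
orientation: [3.121, 0.359, 0.0]
ft_force: [-3.4, -1.0, -1.9]
width: 12.1
```

```bash
python3 -m jog '{"delta_rot":[[0,0,0],[0,0,0],[0,0,0],[0,0,0],[0,0,0]],"translation":[[0.7,0,0],[1.4,0,0],[2.1,0,0],[2.8,0,0],[3.2,0,0]],"hand":[-1,-1,-1,-1,-1]}'
```

```text
t: 12.45
ee_pos: [534.5, 77.8, 173.3]
orientation: [-3.121, -0.359, -0.0]
ft_force: [-4.3, -0.3, -2.5]
width: 11.8
```

```bash
python3 -m jog '{"delta_rot":[[0,0,0],[0,0,0],[0,0,0],[0,0,0],[0,0,0]],"translation":[[0.7,0,0],[1.4,0,0],[2.1,0,0],[2.8,0,0],[3.2,0,0]],"hand":[-1,-1,-1,-1,-1]}'
```

```text
t: 12.95
ee_pos: [537.6, 78.6, 173.3]
orientation: [-3.121, -0.359, 0.0]
ft_force: [-3.1, -0.2, -1.5]
width: 11.5
```

```bash
python3 -m jog '{"delta_rot":[[0,0,0],[0,0,0],[0,0,0],[0,0,0],[0,0,0]],"translation":[[0.7,0,0],[1.4,0,0],[2.1,0,0],[2.8,0,0],[3.2,0,0]],"hand":[-1,-1,-1,-1,-1]}'
```

```text
t: 13.45
ee_pos: [540.4, 79.2, 173.2]
orientation: [3.121, 0.359, -0.001]
ft_force: [-5.3, -1.0, -0.2]
width: 11.9
```

```bash
python3 -m jog '{"delta_rot":[[0,0,0],[0,0,0],[0,0,0]],"translation":[[0.5,0,0],[1,0,0],[1,0,0]],"hand":[-1,-1,-1]}'
```

```text
t: 13.75
ee_pos: [541.2, 79.4, 173.1]
orientation: [3.121, 0.359, -0.002]
ft_force: [-6.2, 0.0, -0.5]
width: 11.9
```

```bash
python3 -m jog '{"delta_rot":[[0,0,0],[0,0,0],[0,0,0]],"translation":[[0.5,0,0],[1,0,0],[1,0,0]],"hand":[-1,-1,-1]}'
```

```text
t: 14.05
ee_pos: [542.2, 79.6, 173.1]
orientation: [3.121, 0.359, -0.002]
ft_force: [-5.6, -1.0, 0.1]
width: 11.9
```

```bash
python3 -m jog '{"delta_rot":[[0,0,0],[0,0,0],[0,0,0]],"translation":[[0.5,0,0],[1,0,0],[1,0,0]],"hand":[-1,-1,-1]}'
```

```text
t: 14.35
ee_pos: [543.5, 79.9, 173.2]
orientation: [3.121, 0.359, -0.001]
ft_force: [-4.1, -1.0, -1.0]
width: 11.7
```

```bash
python3 -m jog '{"delta_rot":[[0,0,0],[0,0,0],[0,0,0]],"translation":[[0.5,0,0],[1,0,0],[1,0,0]],"hand":[-1,-1,-1]}'
```

```text
t: 14.65
ee_pos: [545.1, 80.3, 173.5]
orientation: [-3.121, -0.359, -0.002]
ft_force: [-2.6, -0.1, -1.2]
width: 11.7
```

```bash
python3 -m jog '{"delta_rot":[[0,0,0],[0,0,0],[0,0,0]],"translation":[[0.5,0,0],[1,0,0],[1,0,0]],"hand":[-1,-1,-1]}'
```

```text
t: 14.95
ee_pos: [546.1, 80.5, 173.5]
orientation: [-3.121, -0.359, -0.002]
ft_force: [-1.4, -0.1, -0.9]
width: 11.8
```

```bash
python3 -m jog '{"delta_rot":[[0,0,0],[0,0,0],[0,0,0],[0,0,0]],"translation":[[0.5,0,0],[1,0,0],[1.5,0,0],[1.5,0,0]],"hand":[-1,-1,-1,-1]}'
```

```text
t: 15.35
ee_pos: [547.4, 80.8, 173.4]
orientation: [-3.121, -0.359, -0.001]
ft_force: [-0.4, 0.6, -1.2]
width: 12.1
```

```bash
python3 -m jog '{"delta_rot":[[0,0,0],[0,0,0],[0,0,0],[0,0,0]],"translation":[[0.5,0,0],[1,0,0],[1.5,0,0],[1.5,0,0]],"hand":[-1,-1,-1,-1]}'
```

```text
t: 15.75
ee_pos: [548.9, 81.2, 173.4]
orientation: [-3.121, -0.359, -0.001]
ft_force: [0.8, 0.7, -1.1]
width: 11.7
```

```bash
python3 -m jog '{"delta_rot":[[0,0,0],[0,0,0],[0,0,0],[0,0,0]],"translation":[[0.5,0,0],[1,0,0],[1.5,0,0],[1.5,0,0]],"hand":[-1,-1,-1,-1]}'
```

```text
t: 16.15
ee_pos: [550.3, 81.5, 173.4]
orientation: [-3.121, -0.359, -0.001]
ft_force: [1.0, 0.5, -0.8]
width: 11.7
```

```bash
python3 -m jog '{"delta_rot":[[0,0,0],[0,0,0],[0,0,0]],"translation":[[0.5,0,0],[1,0,0],[1,0,0]],"hand":[-1,-1,-1]}'
```

```text
t: 16.45
ee_pos: [551.2, 81.7, 173.3]
orientation: [-3.121, -0.359, -0.001]
ft_force: [1.8, 0.4, -1.1]
width: 12.0
```

```bash
python3 -m jog '{"delta_rot":[[0,0,0],[0,0,0],[0,0,0]],"translation":[[0.5,0,0],[1,0,0],[1,0,0]],"hand":[-1,-1,-1]}'
```

```text
t: 16.75
ee_pos: [552.1, 81.9, 173.3]
orientation: [-3.121, -0.359, -0.001]
ft_force: [1.2, 0.9, -1.3]
width: 11.9
```

```bash
python3 -m jog '{"delta_rot":[[0,0,0],[0,0,0],[0,0,0]],"translation":[[0.5,0,0],[1,0,0],[1,0,0]],"hand":[-1,-1,-1]}'
```

```text
t: 17.05
ee_pos: [552.7, 82.1, 173.2]
orientation: [3.121, 0.359, -0.001]
ft_force: [-0.7, 0.2, -1.2]
width: 11.8
```

```bash
python3 -m jog '{"delta_rot":[[0,0,0],[0,0,0],[0,0,0]],"translation":[[0.4,0,0],[0.8,0,0],[0.8,0,0]],"hand":[-1,-1,-1]}'
```

```text
t: 17.35
ee_pos: [553.6, 82.3, 173.3]
orientation: [3.121, 0.359, -0.0]
ft_force: [0.0, -0.7, -1.0]
width: 11.8
```

```bash
python3 -m jog '{"delta_rot":[[0,0,0],[0,0,0],[0,0,0]],"translation":[[0.5,0,0],[1,0,0],[1,0,0]],"hand":[-1,-1,-1]}'
```

```text
t: 17.65
ee_pos: [554.7, 82.5, 173.3]
orientation: [-3.121, -0.359, 0.0]
ft_force: [0.4, -0.8, -0.6]
width: 11.6
```

```bash
python3 -m jog '{"delta_rot":[[0,0,0],[0,0,0],[0,0,0]],"translation":[[0.5,0,0],[1,0,0],[1,0,0]],"hand":[-1,-1,-1]}'
```

```text
t: 17.95
ee_pos: [555.7, 82.7, 173.3]
orientation: [3.121, 0.359, 0.0]
ft_force: [0.2, -0.2, -0.9]
width: 11.4
```

```bash
python3 -m jog '{"delta_rot":[[0,0,0],[0,0,0],[0,0,0]],"translation":[[0.5,0,0],[1,0,0],[1,0,0]],"hand":[-1,-1,-1]}'
```

```text
t: 18.25
ee_pos: [556.6, 83.0, 173.3]
orientation: [3.121, 0.359, 0.0]
ft_force: [0.2, 0.5, -1.0]
width: 12.1
```

```bash
python3 -m jog '{"delta_rot":[[0,0,0],[0,0,0],[0,0,0]],"translation":[[0.5,0,0],[1,0,0],[1,0,0]],"hand":[-1,-1,-1]}'
```

```text
t: 18.55
ee_pos: [557.0, 83.1, 173.1]
orientation: [3.121, 0.359, -0.002]
ft_force: [-2.9, -0.7, -0.0]
width: 11.8
```

Force begins: contact with the tongue is likely.

```bash
python3 -m jog '{"delta_rot":[[0,0,0],[0,0,0],[0,0,0]],"translation":[[0.4,0,0],[0.7,0,0],[0.7,0,0]],"hand":[-1,-1,-1]}'
```

```text
t: 18.85
ee_pos: [557.1, 83.1, 173.0]
orientation: [3.121, 0.359, -0.004]
ft_force: [-6.5, -0.9, 2.9]
width: 11.7
```

```bash
python3 - <<'E'
from h import *
o=get_obs();print(o["ee_pos"],o["ft_force"])
W=optics.calibration("wrist"); np.save("w6.npy",W,allow_pickle=True)
cv2.imwrite("pics/w6.png",cv2.resize(optics.get_image("wrist")[20:260,120:440,::-1],(800,600),interpolation=cv2.INTER_CUBIC))
E
```

```text
[557.08817375  83.11777508 173.00968182] [-6.48812426 -0.91268648  2.92760937]
```

View pics/w6.png

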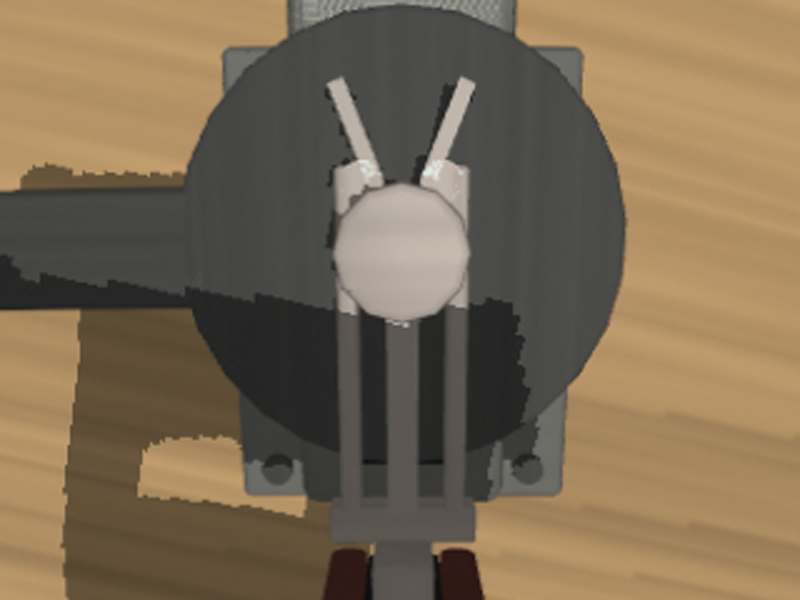

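The bulges are past the spindle on its far side, the legs are parallel and shut, and the tongue reaches under the head. I'll ease off slightly and release.

```bash
python3 -m jog '{"delta_rot":[[0,0,0],[0,0,0],[0,0,0],[0,0,0],[0,0,0]],"translation":[[-0.5,0,0],[-0.5,0,0],[-0.5,0,0],[-0.5,0,0],[-0.5,0,0]],"hand":[-1,-0.1,-0.1,-0.1,-0.1]}'; python3 -m jog '{"delta_rot":[[0,0,0],[0,0,0],[0,0,0],[0,0,0],[0,0,0]],"translation":[[0,0,0],[0,0,-15],[0,0,-40],[0,0,-60],[0,0,-60]],"hand":[-0.1,-0.1,-0.1,-0.1,-0.1]}'; python3 - <<'E'
from h import *
W=optics.calibration("wrist"); np.save("w7.npy",W,allow_pickle=True)
o=get_obs();print(o["ee_pos"],o["ft_force"])
cv2.imwrite("pics/w7.png",cv2.resize(optics.get_image("wrist")[60:300,120:440,::-1],(800,600),interpolation=cv2.INTER_CUBIC))
E
```

```text
t: 19.4
ee_pos: [558.1, 83.3, 173.5]
orientation: [-3.121, -0.359, -0.001]
ft_force: [0.5, 0.1, -0.4]
width: 38.2
t: 19.9
ee_pos: [559.5, 83.5, 236.0]
orientation: [-3.121, -0.359, -0.008]
ft_force: [0.1, 0.4, -0.4]
width: 39.9
[559.54914374  83.49920327 235.98791304] [ 0.05528416  0.42271175 -0.40678983]
```

View pics/w7.png

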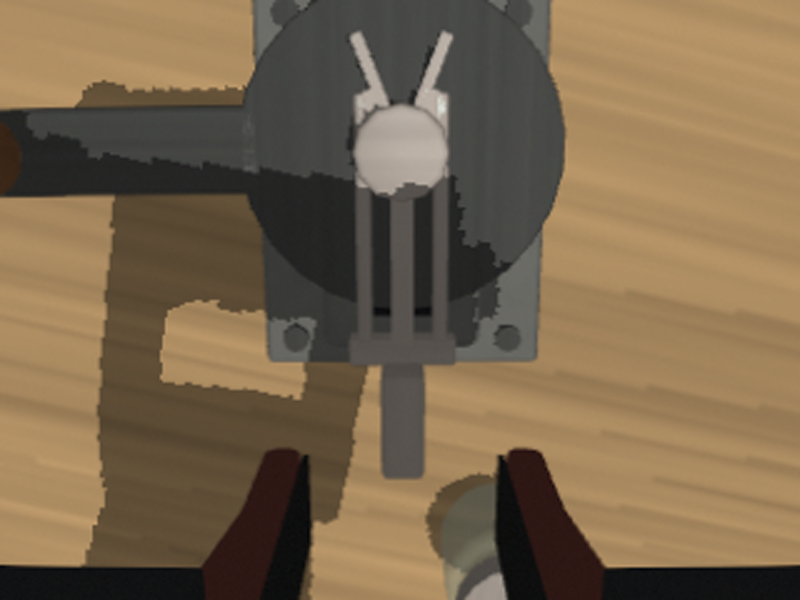

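```bash
python3 - <<'E'
from h import *
for f,hd,bf,tb in(("w7.npy",(401,152),(402,337,60),(403,477,60)),("w6.npy",(401,252),(402,502,20),None)):
    W=np.load(f,allow_pickle=True).item(); oy=bf[2]
    g=lambda u,v,z: at(W,(u*.4+120,v*.4+oy),z)[:2]
    h=g(*hd,190)
    for z in (173,175.5):
        print(f,h.round(1),"head-bar front(51)",np.hypot(*(h-g(bf[0],bf[1],z))).round(1), "head-tab rear(88)",np.hypot(*(h-g(tb[0],tb[1],z+14))).round(1) if tb else "")
E
```

```text
w7.npy [627.6  99.3] head-bar front(51) 50.7 head-tab rear(88) 86.7
w7.npy [627.6  99.3] head-bar front(51) 50.1 head-tab rear(88) 85.5
w6.npy [627.6  99.6] head-bar front(51) 50.5 head-tab rear(88) 
w6.npy [627.6  99.6] head-bar front(51) 49.6 head-tab rear(88)
```

```bash
python3 -m jog '{"delta_rot":[[0,0,0],[0,0,0],[0,0,0]],"translation":[[0,0,-20],[0,0,-20],[0,0,-20]],"hand":[-0.1,-0.1,-0.1]}'; python3 -c "
from h import *
print(ctrl.close_job())"
```

```text
t: 20.25
ee_pos: [557.4, 83.2, 252.2]
orientation: [-3.121, -0.359, 0.001]
ft_force: [0.1, -0.0, -0.0]
width: 39.4
the job is handed in; nothing more can be done
None
```

The clip is on the neck, home against its tongue and released, and the job was handed in at about 20 s of the 58 s allowed. The hand-in gives no verdict, so this rests on my own readings.

- **Crank:** I pressed it down until it stopped, at a measured height of 165.3 mm with 13 N. I did not measure its height again afterwards, and the last picture shows nothing out of place.
- **Clip:** I took the one farthest from the base and pushed it on along carriage +x. The carriage slid about 21 mm at roughly 3.5 N, then the snap peaked at about 6 N. The tongue stopped it hard, and I quit at 6.5 N.
- **Last checks:** After release the picture showed the bulges past the spindle and the legs shut. From the spindle axis to the clip's cross bar I measured 50.1–50.7 mm, where 51 mm means home. To the rear of the tab I measured 85.5–86.7 mm, where 88 mm is expected. Both differ by about the camera's 2 mm accuracy, and neither suggests a gap.
- **Disagreement:** A camera fit showed the held clip about 3° nose-down. The same fit gave a similar tilt for the clip lying flat on the worktop, so I took it as camera bias.
- **Other things:** The hand was clear of everything, with force near zero. I saw no contact with the jars, crock or other things, but did not measure their positions again at the end.

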